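Top up the pick bin from the delivery tote

ROBOT

A 6-joint arm with a two-finger parallel gripper is mounted at the origin on the work surface. World frame = base frame: x ahead of the robot, y to its left, z up, the work surface at z = 0. Lengths are in m, angles in rad, forces in N, time in s.
With the tool pointing down it reaches from about 0.325 to 0.9 m from the base axis. Payload 3.5 kg.
Tool frame: the origin (TCP) lies on the centre line of the jaws, within the pads' length; the fingertips stand 8 mm ahead of it and the grasp point (between the pads) lies 11 mm behind it (arm.tip_reach is the distance from the TCP to the fingertips, in m); z points along the fingers, y is the line along which they close (so a half turn about z gives the same grasp; the last joint's range is limited). The gripper opens to 85 mm and grips with 20 to 120 N. Pads are 22 mm wide; open, the fingers measure 114 mm over their backs; the gripper's body (76 mm by 85 mm) begins 54 mm behind the grasp point. The pads swing forward as they close: fully open they stand 13 mm farther back than shut.
Start: joints at [1.182, 0.276, -0.026, 1.268, 0, 1.467], TCP at [0.176, 0.6, 0.239] pointing down, gripper open.
Joint ranges: [-3.12, 3.12], [-0.85, 1.88], [-1.08, 1.24], [-1.95, 2.15], [-1.57, 1.53], [-3.14, 3.14]. Speed limits (rad/s): [2.57, 2.57, 3.14, 3.14, 3.14, 3.14].

INTERFACE

Orientations are given as a 3x3 rotation matrix whose columns are the frame's x, y, z axes.
In Python, from workcell import get_state, cams, arm, nets gives the robot as it stands.
- The arm moves only by the tool apply_moves, never from a script. Its arguments are lists of equal length, an entry for each row: "grip": the finger opening in mm, from 0 to 85.4; "delta_pos": the shift along the tool's x, y, z in mm, a list of three; "spin": the turn about the tool's z in degrees. In form: {"grip": [grip, ...], "delta_pos": [[dx, dy, dz], ...], "spin": [spin, ...]}. A call has exactly 8 rows; each row shifts and turns the commanded pose from where the row before left it, along the tool's axes as they then stand; what a row does not reach is not made up. A row lasts 1/8 s, in which the tool goes at most 62.5 mm and 10.7 degrees, less where a joint would pass 70% of its speed; a pose out of reach is approached as far as the arm can. A call with a gripper value outside its range is refused whole. The fingers move at their own pace and stop on an object; the grip force is fixed at half the most. Time passes only in rows, so rows that do not move let the fingers close, or fill a call up. It gives the time, the measured TCP pose, the force, the opening and the grip force at its end, in the units of the state.
- get_state(): the state, without advancing time (a new reading comes with each control period).
- cams.get_image(name): name is "scene" or "top" or "wrist"; returns a dict with "pixels" (400x640x3 uint8, blue, green, red), "depth" (400x640 float32, m along the optical axis (not along the pixel's ray), 0 where there is no reading), "vfov" (degrees; the focal length in pixels is half the picture's height over the tangent of half this angle, whatever the lens; pixels are square), "cx", "cy" (the principal point, pixels), "camera_from_world" (4x4, takes a point from world to camera coordinates). Camera axes: x right, y down, z forward; pixel columns grow to the right and rows downward; lengths in m; the calibration is good to about 2 mm. A picture is of the moment at which its call begins.
- arm.close_job(): hands the job in; it is judged then, once.
Trained networks look in a picture, given as the dict that the camera call returned (one of the last four; its "shot" number tells which), for a name from the list of things; names that differ only in an ending like _2 or _b are one class to them, and where a whole thing is asked for, a point or a joint stands for the part that bears it (a point fixed in the world has none). Each returns a list of dicts, best first, with "p" (0 to 1); they miss things now and then, are a little off and sometimes report something else, mostly with a low value. They report only what shows in the picture. A call takes as long as a camera call.
- nets.spot_in(picture, query): "uv" ([column, row] in pixels, amid what is visible of it).
- nets.outline_of(picture, query): "mask" (400x640 bool, what is visible of it) and "uv" ([column, row] in pixels, amid what is visible of it).
The state is a dict: "time_s": time; "q": joint angles; "dq": joint speeds; "joint_torque": joint torques, N m; "tcp_pos": TCP position; "tool_rot": TCP orientation; "ft_force": force on the tool from outside, world axes, zero at the start; "wrist_torque": the same for the moment, N m; "width": opening from 0.0 (shut) to 1.0 (fully open); "grip_force": force on a finger pad.
Only numpy, scipy, OpenCV 4.12 (cv2) and the standard library are available. Lean on these libraries where they do the work, as an engineer would, in place of code of your own. Each camera call takes 0.05 s, during which the arm holds its last target. There are 200 camera calls.

TASK

Top up the yellow bin from the teal tote: lift the carry tray off the tote by its grip bar and set it flat on the desk, then stand every carton from the tote on end in the yellow bin, gently easing the cartons already in it aside so that all stand on its floor and none is knocked over or out. When the tote is empty, lay the tray squarely back on its rim, and leave the other things on the desk alone.

Things in the scene. Friction and masses are not known exactly. Their poses are not given: they have to be found in the camera images.
- tote: teal delivery tote, open-topped box fixed on the desk, 220 x 160 x 140 mm high, walls and floor 5 mm thick; stands left or right of the robot. Origin: centre of its underside; x along its 220 mm side, y along its 160 mm side, z up. At the start the carry tray lies on its rim and hides what is in it.
- tray: teal carry tray, 220 x 160 mm, walls 38 mm high, flat base, 0.35 kg, loose; at the start it lies on the tote's rim (same footprint, edges nearly in line, no lip: it just rests there). Origin: centre of its underside; x along its 220 mm side. A centre wall and two posts carry a straight level grip bar along x.
- tray_bar (a point): middle of the tray's grip bar: bar 126 mm long along the tray's x, 14 x 14 mm in section, its centre 73 mm above the tray's underside; two posts 12 mm thick hold it 55 mm either side of the middle
- bin: yellow pick bin fixed on the desk, 188 x 94 mm outside, 178 x 84 inside, walls and floor 5 mm; side and rear walls 75 mm high, front wall (-x end, facing the robot) 50 mm. Origin: centre of its underside; x along its length, from the low front to the rear. Four cartons stand in a loose row along x with a space before the first; it is too small for all the new ones unless the row is closed up
- carton1: plain cardboard carton, 22 mm thick (its x) x 60 mm wide (its y) x 125 mm tall, 0.09 to 0.16 kg, rigid, standing on end in the tote, one of a row along the tote's x about 42 mm apart with its width across the tote; may be absent (two or three of the four are there). Origin: centre of its underside.
- carton2: plain cardboard carton, 22 mm thick (its x) x 60 mm wide (its y) x 125 mm tall, 0.09 to 0.16 kg, rigid, standing on end in the tote, one of a row along the tote's x about 42 mm apart with its width across the tote; may be absent (two or three of the four are there). Origin: centre of its underside.
- carton3: plain cardboard carton, 22 mm thick (its x) x 60 mm wide (its y) x 125 mm tall, 0.09 to 0.16 kg, rigid, standing on end in the tote, one of a row along the tote's x about 42 mm apart with its width across the tote; may be absent (two or three of the four are there). Origin: centre of its underside.
- carton4: plain cardboard carton, 22 mm thick (its x) x 60 mm wide (its y) x 125 mm tall, 0.09 to 0.16 kg, rigid, standing on end in the tote, one of a row along the tote's x about 42 mm apart with its width across the tote; may be absent (two or three of the four are there). Origin: centre of its underside.
- stock1: the same kind of carton (22 thick along its x, 60 wide, 125 mm tall, 0.11 kg, loose), already standing on end in the yellow bin, width across the bin. Origin: centre of its underside.
- stock2: the same kind of carton (22 thick along its x, 60 wide, 125 mm tall, 0.11 kg, loose), already standing on end in the yellow bin, width across the bin. Origin: centre of its underside.
- stock3: the same kind of carton (22 thick along its x, 60 wide, 125 mm tall, 0.11 kg, loose), already standing on end in the yellow bin, width across the bin. Origin: centre of its underside.
- stock4: the same kind of carton (22 thick along its x, 60 wide, 125 mm tall, 0.11 kg, loose), already standing on end in the yellow bin, width across the bin. Origin: centre of its underside.
- pencup: bystander: white pen cup, 72 mm across, 85 mm high, pens to 150 mm, loose. Origin: centre of underside
- spray: bystander: blue spray can, 66 mm across, 214 mm high, loose. Origin: centre of underside
- taperoll: bystander: roll of packing tape lying flat, 104 mm across, 48 mm high, loose. Origin: centre of underside
- stapler: bystander: stapler, 125 x 24 x 33 mm, loose. Origin: centre of underside
- cutter: bystander: yellow box cutter lying flat, 180 mm long, 16 mm high, loose. Origin: under the middle of its handle

How it is judged:
On the way, in this order (a step that is already met when the one before it is completed fails the run):
1. the tray lies flat on the desk, clear of the tote and let go (height (world z) of tray below 0.01 m and angle between tray's own z axis and vertical below 0.08 rad and contact force between the fingers and tray below 0.1 N and linear speed of tray below 0.03 m/s), for 0.2 s.
2. every carton from the tote stands on end on the floor of the yellow bin, let go (x of carton1 in the frame of bin between -0.09 and 0.09 m and y of carton1 in the frame of bin between -0.042 and 0.042 m and z of each of carton1, carton2, carton3, carton4 in the frame of bin below 0.022 m and angle between each of carton1, carton2, carton3, carton4's own z axis and vertical below 0.5 rad and linear speed of each of carton1, carton2, carton3, carton4 below 0.03 m/s and x of carton2 in the frame of bin between -0.09 and 0.09 m and y of carton2 in the frame of bin between -0.042 and 0.042 m and x of carton3 in the frame of bin between -0.09 and 0.09 m and y of carton3 in the frame of bin between -0.042 and 0.042 m and x of carton4 in the frame of bin between -0.09 and 0.09 m and y of carton4 in the frame of bin between -0.042 and 0.042 m and contact force between the fingers and carton1 below 0.1 N and contact force between the fingers and carton2 below 0.1 N and contact force between the fingers and carton3 below 0.1 N and contact force between the fingers and carton4 below 0.1 N), for 0.2 s.
At the end, for the whole second after the job is handed in: All cartons from the tote and the four already in the bin stand on end (within 0.5 rad) on the bin's floor inside its walls (undersides within 22 mm of the bin's), at rest; the tray lies flat on the tote's rim, within 15 mm each way and 0.12 rad of lining up with it (x of carton1 in the frame of bin between -0.09 and 0.09 m and y of carton1 in the frame of bin between -0.042 and 0.042 m and z of each of carton1, carton2, carton3, carton4, stock1, stock2, stock3, stock4 in the frame of bin below 0.022 m and angle between each of carton1, carton2, carton3, carton4, stock1, stock2, stock3, stock4's own z axis and vertical below 0.5 rad and linear speed of each of carton1, carton2, carton3, carton4, stock1, stock2, stock3, stock4, tray below 0.03 m/s and x of carton2 in the frame of bin between -0.09 and 0.09 m and y of carton2 in the frame of bin between -0.042 and 0.042 m and x of carton3 in the frame of bin between -0.09 and 0.09 m and y of carton3 in the frame of bin between -0.042 and 0.042 m and x of carton4 in the frame of bin between -0.09 and 0.09 m and y of carton4 in the frame of bin between -0.042 and 0.042 m and x of stock1 in the frame of bin between -0.09 and 0.09 m and y of stock1 in the frame of bin between -0.042 and 0.042 m and x of stock2 in the frame of bin between -0.09 and 0.09 m and y of stock2 in the frame of bin between -0.042 and 0.042 m and x of stock3 in the frame of bin between -0.09 and 0.09 m and y of stock3 in the frame of bin between -0.042 and 0.042 m and x of stock4 in the frame of bin between -0.09 and 0.09 m and y of stock4 in the frame of bin between -0.042 and 0.042 m and x of tray in the frame of tote between -0.015 and 0.015 m and y of tray in the frame of tote between -0.015 and 0.015 m and z of tray in the frame of tote between 0.135 and 0.146 m and angle between the x axis of tray and the x axis of tote, either way round below 0.12 rad); the robot touches nothing.
It fails at once if a carton already in the bin is knocked over (tilted more than 0.8 rad) or lifted out of it (angle between any of stock1, stock2, stock3, stock4's own z axis and vertical above 0.8 rad or z of any of stock1, stock2, stock3, stock4 in the frame of bin above 0.06 m).
It fails at once if the cartons in the bin are pressed harder than 30 N by the robot or by a carton being put in (contact force between any of the fingers, carton1, carton2, carton3, carton4 and stock1 above 30 N or contact force between any of the fingers, carton1, carton2, carton3, carton4 and stock2 above 30 N or contact force between any of the fingers, carton1, carton2, carton3, carton4 and stock3 above 30 N or contact force between any of the fingers, carton1, carton2, carton3, carton4 and stock4 above 30 N).
It fails at once if a carton from the tote is knocked over, dropped on its side (tilted more than 0.9 rad) (angle between any of carton1, carton2, carton3, carton4's own z axis and vertical above 0.9 rad).
It fails at once if the tray is tipped (more than 0.5 rad) (angle between tray's own z axis and vertical above 0.5 rad).
It fails at once if another thing on the desk is shifted more than 40 mm (distance of any of pencup, spray, taperoll, stapler, cutter from where it was at the start of the episode above 0.04 m).
Of carton1, carton2, carton3, carton4 only 2 to 3 are there at a start; the rules pass over those that are not, and their reading is None.
At some moment in a run one of tray may be knocked a few centimetres aside while the robot is not near it.
It also fails if it takes over 210 s, if anything falls off the work surface, if the arm or the gripper's body presses on something with over 40 N, if the wrist force passes 120 N, or if a joint passes its speed limit or range.

## Working session

There is one attempt and no reset: what is moved stays moved. The work goes in short steps, Python scripts to look and compute and a tool call to move; the robot and the scene stay as the last step left them, time stands still between calls to the robot, and variables do not carry over. Pictures are saved under pics/ and viewed, at most 14 in all, crops included, and the job is handed in when it is done.

Besides the shell and the picture viewer there is one more tool, called after "Request:" as a command line: name --pt "numbers of a row" for each row, then --argument value for the rest. apply_moves: Moves the arm, as the interface text tells. Its arguments: {"type":"object","properties":{"grip":{"type":"array","items":{"type":"number"}},"delta_pos":{"type":"array","items":{"type":"array","items":{"type":"number"}}},"spin":{"type":"array","items":{"type":"number"}}},"required":["grip","delta_pos","spin"]}

```bash
ls; mkdir -p pics; cat > h.py <<'E'
import numpy as np, cv2
from workcell import get_state, cams, arm, nets
def pts(im):
    d=im["depth"]; h,w=d.shape; f=h/2/np.tan(np.radians(im["vfov"])/2)
    v,u=np.mgrid[:h,:w]; P=np.stack([(u-im["cx"])*d/f,(v-im["cy"])*d/f,d],-1)
    T=np.linalg.inv(np.array(im["camera_from_world"])); W=P@T[:3,:3].T+T[:3,3]
    W[d<=0]=np.nan; return W
def rect(xy):
    (c,s,a)=cv2.minAreaRect((xy*1000).astype(np.float32)); return np.round(c,1),np.round(s,1),round(a,1)
E
cat > a.py <<'E'
from h import *
s=get_state();print(s)
for n in ["scene","top"]:
    im=cams.get_image(n);cv2.imwrite(f"pics/{n}0.png",im["pixels"]);W=pts(im)
    print(n,im["vfov"],np.linalg.inv(np.array(im["camera_from_world"]))[:3,3])
    for q in ["tote","tray","tray_bar","bin","stock1","pencup","spray","taperoll","stapler","cutter"]:
        r=nets.outline_of(im,q)
        for o in r[:5]:
            m=o["mask"]&np.isfinite(W[...,0])
            if m.sum()<10: continue
            X=W[m]; print(q,round(o["p"],2),np.round(o["uv"]),m.sum(),"med",np.round(np.median(X,0),3),"zmax",round(np.percentile(X[:,2],98),3),rect(X[:,:2]))
E
python3 a.py
```

```text
pics
{'time_s': 0.0, 'q': array([ 1.18160875e+00,  2.77174961e-01, -2.78597321e-02,  1.26799044e+00,
        1.11073692e-05,  1.46739604e+00]), 'dq': array([ 6.94357610e-05,  1.60573218e-03,  1.32400759e-03, -2.07542845e-03,
       -6.68397961e-04,  1.64666149e-03]), 'joint_torque': array([ 2.34881139e-03, -4.45503509e+01,  2.95206535e+01,  1.63775176e-02,
        1.46647030e-04, -5.76958897e-06]), 'tcp_pos': array([0.17591855, 0.59895626, 0.23814358]), 'tool_rot': array([[-9.59439896e-01,  2.81911961e-01, -8.55965767e-04],
       [ 2.81913158e-01,  9.59437719e-01, -2.05791082e-03],
       [ 2.41096166e-04, -2.21574976e-03, -9.99997516e-01]]), 'ft_force': array([-0.24841329,  0.50504109, -0.98644207]), 'wrist_torque': array([-0.00496526, -0.02862042,  0.04292169]), 'grip_force': 0.0, 'width': 1.0014584933807211}
scene 43.652628550582314 [ 0.32140069 -0.26079049  1.20112612]
tote 0.79 [232. 180.] 2405 med [0.493 0.171 0.08 ] zmax 0.14 (array([489. , 222.6]), array([195.3, 310.9]), 59.9)
tray 0.75 [208. 142.] 7133 med [0.516 0.248 0.145] zmax 0.218 (array([513.4, 289.4]), array([227.8,
[... 3265 characters left out ...]
408. 140.] 1235 med [ 0.727 -0.209  0.173] zmax 0.214 (array([ 765. , -245.8]), array([ 75.1, 137.4]), 51.8)
spray 0.5 [427. 253.] 392 med [ 0.468 -0.258  0.128] zmax 0.132 (array([ 460.4, -273.3]), array([37.6, 69.5]), 2.2)
taperoll 0.66 [357. 126.] 863 med [ 0.765 -0.114  0.046] zmax 0.05 (array([ 760.4, -115.1]), array([101.6, 102. ]), 73.7)
stapler 0.63 [317. 282.] 472 med [ 0.387 -0.005  0.031] zmax 0.035 (array([385.6,  -6.7]), array([ 23.4, 124.1]), 36.5)
stapler 0.46 [428. 250.] 439 med [ 0.47  -0.259  0.128] zmax 0.132 (array([ 467.2, -271.4]), array([92.8, 33.2]), 82.2)
cutter 0.7 [226. 140.] 796 med [0.749 0.242 0.014] zmax 0.02 (array([746.7, 247.3]), array([ 38.2, 175.2]), 79.9)
```

View pics/top0.png

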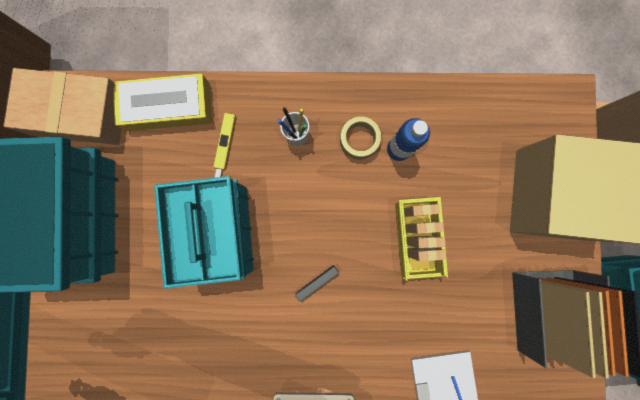

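View pics/scene0.png

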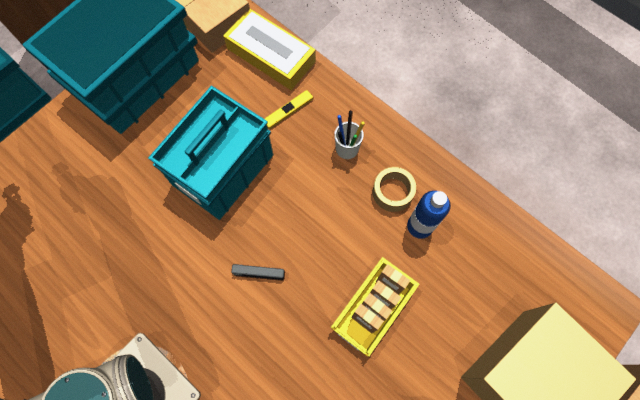

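```bash
cat > b.py <<'E'
from h import *
im=cams.get_image("top");W=pts(im);x,y,z=W[...,0],W[...,1],W[...,2]
def sel(n,x0,x1,y0,y1,z0,z1):
    m=(x>x0)&(x<x1)&(y>y0)&(y<y1)&(z>z0)&(z<z1); print(n,m.sum(),rect(W[m][:,:2]),np.round(np.median(W[m],0),4))
sel("bar",.4,.65,.15,.38,.205,.225)
sel("trayrim",.38,.65,.13,.38,.170,.185)
sel("tote",.38,.65,.13,.38,.10,.145)
sel("binrim",.38,.65,-.33,-.2,.068,.082)
sel("stocktops",.38,.65,-.33,-.2,.118,.135)
sel("stapler",.3,.5,-.1,.1,.025,.045)
E
python3 b.py
```

```text
bar 495 (array([516.2, 252.4]), array([124.6,  15.1]), 7.3) [0.5162 0.2509 0.2181]
trayrim 1537 (array([516.8, 252.8]), array([226.4, 167.4]), 7.1) [0.5148 0.2547 0.1764]
tote 5194 (array([514.2, 247.1]), array([227.7, 165.6]), 7.0) [0.5175 0.2384 0.1425]
binrim 723 (array([ 504.1, -265.2]), array([195.8, 103.4]), 4.7) [ 0.521  -0.2287  0.0734]
stocktops 1094 (array([ 519.3, -264.9]), array([128. ,  64.6]), 6.8) [ 0.508  -0.2642  0.1294]
stapler 432 (array([384.6,  -7.1]), array([ 23.6, 124.7]), 36.3) [ 0.3844 -0.0074  0.0316]
```

```bash
cat >> h.py <<'E'
def go(x,y,z,yaw):
    """yaw = world angle of tool y, deg; prints spin and delta (mm, in the spun tool frame)"""
    s=get_state();R=s["tool_rot"];p=s["tcp_pos"]
    cur=np.degrees(np.arctan2(R[1,1],R[0,1])); sp=-((yaw-cur+90)%180-90)
    c,sn=np.cos(np.radians(sp)),np.sin(np.radians(sp)); R2=R@np.array([[c,-sn,0],[sn,c,0],[0,0,1]])
    print("t",round(s["time_s"],2),"tcp",np.round(p*1000,1),"yaw",round(cur,1),"spin",round(sp,1),"d",np.round(R2.T@(np.array([x,y,z])-p)*1000,1),"F",np.round(s["ft_force"],1),"w",round(s["width"]*85.4,1))
E
python3 - <<'E'
from h import *
im=cams.get_image("top");W=pts(im);m=(W[...,1]>.36)&(W[...,2]>.05)&(W[...,0]<.75)
for z0,z1 in [(.05,.15),(.15,.2),(.2,.3),(.3,.4),(.4,.7)]:
    k=m&(W[...,2]>z0)&(W[...,2]<z1)
    if k.sum(): print(z0,k.sum(),W[k].min(0).round(3),W[k].max(0).round(3))
go(.24,.40,.30,97.2); go(.5162,.2522,.27,97.2)
E
```

```text
0.05 3598 [0.394 0.511 0.05 ] [0.75  0.596 0.15 ]
0.15 1534 [0.396 0.512 0.15 ] [0.713 0.538 0.2  ]
0.2 10392 [0.39  0.511 0.2  ] [0.713 0.657 0.225]
t 1.2 tcp [176.2 599.6 239.3] yaw 73.6 spin -23.6 d [ -38.3 -206.1  -60.7] F [-0.9 -0.2 -0. ] w 85.5
t 1.2 tcp [176.2 599.6 239.3] yaw 73.6 spin -23.6 d [-293.8 -387.3  -30.7] F [-0.9 -0.2 -0. ] w 85.5
```

Request:
apply_moves --grip '[85, 85, 85, 85, 85, 85, 85, 85]' --pt "0 0 -10" --pt "0 0 -10" --pt "0 0 -10" --pt "-29.4 -38.7 0" --pt "-29.4 -38.7 0" --pt "-29.4 -38.7 0" --pt "-29.4 -38.7 0" --pt "-29.4 -38.7 0" --spin '[-7.9, -7.9, -7.8, 0, 0, 0, 0, 0]'

```text
time_s: 2.2
tcp_pos: [0.3473, 0.425, 0.2695]
tool_rot: [[-0.992, -0.126, 0.0], [-0.126, 0.992, 0.0], [-0.0, 0.0, -1.0]]
ft_force: [1.2, 0.1, 0.6]
width: 0.999
grip_force: 0.0
```

Request:
apply_moves --grip '[85, 85, 85, 85, 85, 85, 85, 85]' --pt "-29.4 -38.7 0" --pt "-29.4 -38.7 0" --pt "-29.4 -38.7 0" --pt "-29.4 -38.7 0" --pt "-29.4 -38.7 0" --pt "0 0 0" --pt "0 0 0" --pt "0 0 0" --spin '[0, 0, 0, 0, 0, 0, 0, 0]'

```text
time_s: 3.2
tcp_pos: [0.5157, 0.2535, 0.2693]
tool_rot: [[-0.992, -0.127, -0.0], [-0.127, 0.992, 0.0], [0.0, 0.0, -1.0]]
ft_force: [-0.4, 0.1, -0.4]
width: 1.0
grip_force: 0.0
```

```bash
python3 - <<'E'
from h import *
go(.5162,.2522,.203,97.2)
E
```

```text
t 3.2 tcp [515.7 253.5 269.3] yaw 97.3 spin 0.1 d [-0.4 -1.4 66.3] F [-0.4  0.1 -0.4] w 85.4
```

Request:
apply_moves --grip '[85, 85, 85, 85, 0, 0, 0, 0]' --pt "-0.4 -1.4 20" --pt "0 0 26" --pt "0 0 20" --pt "0 0 0" --pt "0 0 0" --pt "0 0 0" --pt "0 0 0" --pt "0 0 0" --spin '[0, 0, 0, 0, 0, 0, 0, 0]'

```text
time_s: 4.2
tcp_pos: [0.5175, 0.2519, 0.2042]
tool_rot: [[-0.992, -0.126, 0.001], [-0.126, 0.992, 0.002], [-0.001, 0.002, -1.0]]
ft_force: [-4.3, -1.9, 1.1]
width: 0.152
grip_force: 60.4
```

Request:
apply_moves --grip '[0, 0, 0, 0, 0, 0, 0, 0]' --pt "0 0 0" --pt "0 0 0" --pt "0 0 -5" --pt "0 0 -10" --pt "0 0 -15" --pt "0 0 -15" --pt "0 0 -15" --pt "0 0 0" --spin '[0, 0, 0, 0, 0, 0, 0, 0]'

```text
time_s: 5.2
tcp_pos: [0.5185, 0.2518, 0.2657]
tool_rot: [[-0.992, -0.126, 0.004], [-0.126, 0.992, 0.001], [-0.004, 0.001, -1.0]]
ft_force: [-0.1, -0.3, -3.4]
width: 0.153
grip_force: 59.0
```

```bash
python3 - <<'E'
from h import *
go(.57,.02,.264,97.2)
im=cams.get_image("scene"); cv2.imwrite("pics/s1.png",im["pixels"])
W=pts(im)
E
```

```text
t 5.2 tcp [518.5 251.8 265.7] yaw 97.2 spin 0.0 d [ -22.1 -236.4    1.6] F [-0.1 -0.3 -3.4] w 13.0
```

Request:
apply_moves --grip '[0, 0, 0, 0, 0, 0, 0, 0]' --pt "-2 -20 0" --pt "-3.5 -38 0" --pt "-3.5 -40 0" --pt "-3.5 -40 0" --pt "-3.5 -40 0" --pt "-3 -38 0" --pt "-3 -20 0" --pt "0 0 0" --spin '[0, 0, 0, 0, 0, 0, 0, 0]'

```text
time_s: 6.25
tcp_pos: [0.5686, 0.0185, 0.2627]
tool_rot: [[-0.992, -0.123, -0.001], [-0.123, 0.992, 0.0], [0.001, 0.0, -1.0]]
ft_force: [0.1, -0.2, -4.6]
width: 0.152
grip_force: 59.0
```

Request:
apply_moves --grip '[0, 0, 0, 0, 0, 0, 0, 0]' --pt "0 0 20" --pt "0 0 40" --pt "0 0 45" --pt "0 0 40" --pt "0 0 25" --pt "0 0 15" --pt "0 0 7" --pt "0 0 3" --spin '[0, 0, 0, 0, 0, 0, 0, 0]'

```text
time_s: 7.25
tcp_pos: [0.5693, 0.0202, 0.0688]
tool_rot: [[-0.992, -0.126, 0.001], [-0.126, 0.992, 0.0], [-0.001, -0.0, -1.0]]
ft_force: [-0.4, 0.3, -2.8]
width: 0.15
grip_force: 58.9
```

```bash
python3 - <<'E'
from h import *
go(.57,.02,.064,97.2)
E
```

```text
t 7.25 tcp [569.3  20.2  68.8] yaw 97.2 spin 0.0 d [-0.7 -0.3  4.8] F [-0.4  0.3 -2.8] w 12.8
```

Request:
apply_moves --grip '[0, 0, 0, 0, 85, 85, 85, 85]' --pt "0 0 2" --pt "0 0 1.5" --pt "0 0 1.0" --pt "0 0 0" --pt "0 0 0" --pt "0 0 0" --pt "0 0 0" --pt "0 0 0" --spin '[0, 0, 0, 0, 0, 0, 0, 0]'

```text
time_s: 8.25
tcp_pos: [0.5688, 0.02, 0.064]
tool_rot: [[-0.992, -0.126, 0.0], [-0.126, 0.992, -0.0], [-0.0, -0.0, -1.0]]
ft_force: [-0.4, -0.1, 0.6]
width: 0.98
grip_force: 0.0
```

Request:
apply_moves --grip '[85, 85, 85, 85, 85, 85, 85, 85]' --pt "0 0 -15" --pt "0 0 -40" --pt "0 0 -55" --pt "0 0 -55" --pt "0 0 -35" --pt "0 -40 0" --pt "0 -50 0" --pt "0 0 0" --spin '[0, 0, 0, 0, 0, 0, 0, 0]'

```text
time_s: 9.25
tcp_pos: [0.5805, -0.072, 0.2651]
tool_rot: [[-0.993, -0.122, 0.002], [-0.122, 0.993, -0.001], [-0.002, -0.001, -1.0]]
ft_force: [-0.4, 1.7, -0.5]
width: 0.996
grip_force: 0.0
```

```bash
cat > c.py <<'E'
from h import *
import sys
im=cams.get_image("top");cv2.imwrite("pics/%s.png"%sys.argv[1],im["pixels"]);W=pts(im);x,y,z=W[...,0],W[...,1],W[...,2]
def sel(n,x0,x1,y0,y1,z0,z1):
    m=(x>x0)&(x<x1)&(y>y0)&(y<y1)&(z>z0)&(z<z1)
    if m.sum()>4: print(n,m.sum(),rect(W[m][:,:2]),np.round(np.median(W[m],0),4))
sel("totewalls",.38,.65,.13,.36,.137,.145)
sel("trayrim",.4,.72,-.15,.16,.03,.045)
sel("traybar",.4,.72,-.15,.16,.075,.085)
m=((y>.16)&(y<.36)&(x>.4)&(x<.63)&(z>.118)&(z<.135)).astype(np.uint8)
C=(516.2,252.4);a=np.radians(7.2)
n,l=cv2.connectedComponents(m)
for i in range(1,n):
    if (l==i).sum()>60:
        X=W[l==i];r=rect(X[:,:2]);print("comp",(l==i).sum(),r,np.median(X[:,2]).round(3))
for q,y0,y1 in [("carton1",.16,.36),("stock1",-.33,-.2)]:
    for o in nets.outline_of(im,q):
        k=o["mask"]&(z>.118)&(z<.137)&(y>y0)&(y<y1)
        if k.sum()>60:print(q,round(o["p"],2),np.round(o["uv"]),k.sum(),rect(W[k][:,:2]))
E
python3 c.py t1; python3 -c "
from h import *
s=get_state();print(s['tcp_pos'])"
```

```text
totewalls 908 (array([515.4, 250.5]), array([227.6, 168.3]), 5.8) [0.5097 0.2472 0.1387]
trayrim 587 (array([565.9,  57.3]), array([152.1, 285. ]), 78.5) [0.5935 0.0839 0.0366]
traybar 289 (array([513.4,  57.3]), array([ 89.7, 233.2]), 54.4) [0.5671 0.0182 0.0785]
comp 299 (array([508.5, 317. ]), array([211. ,  28.3]), 8.2) 0.127
comp 266 (array([534.4, 254. ]), array([22.1, 61.2]), 5.4) 0.129
comp 266 (array([493. , 249.4]), array([22. , 61.1]), 5.4) 0.129
comp 277 (array([456.1, 239.2]), array([22.4, 61.4]), 5.6) 0.129
carton1 0.84 [213. 256.] 275 (array([456.1, 238.9]), array([22.4, 60.8]), 5.6)
carton1 0.84 [212. 225.] 264 (array([534.4, 254. ]), array([22.1, 61.2]), 5.4)
carton1 0.6 [212. 239.] 242 (array([492.9, 248.5]), array([21.8, 59.1]), 6.2)
stock1 0.46 [437. 255.] 165 (array([ 468.6, -278.3]), array([20.7, 40.7]), 0.4)
[ 0.579758   -0.06892921  0.26434189]
```

View pics/t1.png

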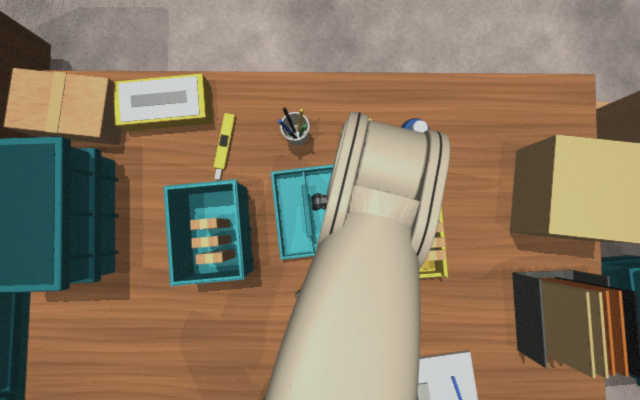

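```bash
python3 - <<'E'
from h import *
go(.534,.253,.2,95.5)
E
```

```text
t 9.4 tcp [579.8 -68.9 264.3] yaw 97.2 spin 1.7 d [ 14.7 324.8  64.5] F [ 0.2  0.4 -0.5] w 84.9
```

Request:
apply_moves --grip '[85, 85, 85, 85, 85, 85, 85, 85]' --pt "0 0 0" --pt "2 44 0" --pt "2.5 60 0" --pt "2.5 60 0" --pt "2.5 60 10" --pt "2.5 60 20" --pt "2.5 40.8 34" --pt "0 0 0" --spin '[1.7, 0, 0, 0, 0, 0, 0, 0]'

```text
time_s: 10.4
tcp_pos: [0.5306, 0.2544, 0.1969]
tool_rot: [[-0.995, -0.101, -0.006], [-0.101, 0.995, -0.002], [0.006, -0.001, -1.0]]
ft_force: [-0.7, -0.5, -0.5]
width: 0.991
grip_force: 0.0
```

```bash
python3 - <<'E'
from h import *
go(.534,.253,.095,95.5)
E
```

```text
t 10.4 tcp [530.6 254.4 196.9] yaw 95.8 spin 0.3 d [ -3.9  -1.6 101.8] F [-0.7 -0.5 -0.5] w 84.6
```

Request:
apply_moves --grip '[85, 85, 85, 85, 85, 0, 0, 0]' --pt "0 0 10" --pt "-1 -1 40" --pt "0 0 35" --pt "0 0 15" --pt "0 0 0" --pt "0 0 0" --pt "0 0 0" --pt "0 0 0" --spin '[0, 0, 0, 0, 0, 0, 0, 0]'

```text
time_s: 11.4
tcp_pos: [0.5373, 0.2519, 0.1024]
tool_rot: [[-0.995, -0.096, 0.004], [-0.096, 0.995, 0.002], [-0.004, 0.002, -1.0]]
ft_force: [0.3, 1.2, 5.9]
width: 0.692
grip_force: 64.7
```

Request:
apply_moves --grip '[0, 0, 0, 0, 0, 0, 0, 0]' --pt "0 0 0" --pt "0 0 0" --pt "0 0 -10" --pt "0 0 -25" --pt "0 0 -40" --pt "0 0 -45" --pt "0 0 -45" --pt "0 0 -10" --spin '[0, 0, 0, 0, 0, 0, 0, 0]'

```text
time_s: 12.4
tcp_pos: [0.5371, 0.2514, 0.2791]
tool_rot: [[-0.995, -0.096, 0.006], [-0.096, 0.995, 0.002], [-0.006, 0.001, -1.0]]
ft_force: [-0.4, -0.1, -1.2]
width: 0.695
grip_force: 64.6
```

```bash
cat > g.py <<'E'
from h import *
def bf(u,v,c=(.504,-.2652),a=4.7):
    a=np.radians(a);return c[0]+u*np.cos(a)-v*np.sin(a),c[1]+u*np.sin(a)+v*np.cos(a)
E
python3 - <<'E'
from g import *
go(*bf(-.068,0),.28,94.7)
im=cams.get_image("scene"); W=pts(im);x,y,z=W[...,0],W[...,1],W[...,2]
m=(z>.068)&(z<.08)&(y<-.19)&(y>-.34)&(x>.39)&(x<.64);print(rect(W[m][:,:2]))
im=cams.get_image("top"); W=pts(im);x,y,z=W[...,0],W[...,1],W[...,2]
m=(z>.068)&(z<.08)&(y<-.19)&(y>-.34)&(x>.39)&(x<.64);print(rect(W[m][:,:2]))
m2=m&(y>-.23);print(np.polyfit(x[m2],y[m2],1))
for o in nets.outline_of(im,"stock1"):
    k=o["mask"]&(z>.118)&(z<.137)&(y<-.2)
    if k.sum()>60:
        c=rect(W[k][:,:2]);d=c[0]/1000-[.504,-.2652];a=np.radians(4.7);print(c,"bin x",(d@[np.cos(a),np.sin(a)]).round(4),"y",(d@[-np.sin(a),np.cos(a)]).round(4))
E
```

```text
t 12.4 tcp [537.1 251.4 279.1] yaw 95.5 spin 0.8 d [ 143.3 -512.2   -2.4] F [-0.4 -0.1 -1.2] w 59.3
(array([ 506., -267.]), array([196.4, 102.1]), 4.7)
(array([ 504. , -265.1]), array([196.2, 103.3]), 4.7)
[ 0.05522219 -0.24676854]
(array([ 470.6, -268.6]), array([28.9, 61.2]), 5.1) bin x -0.0336 y -0.0007
(array([ 496.4, -266.9]), array([22.5, 58. ]), 4.0) bin x -0.0077 y -0.0011
(array([ 530.3, -265.7]), array([22.3, 61.3]), 4.9) bin x 0.0262 y -0.0027
(array([ 571. , -256.9]), array([22.2, 60.8]), 5.7) bin x 0.0675 y 0.0028
```

Request:
apply_moves --grip '[0, 0, 0, 0, 0, 0, 0, 0]' --pt "4 -20 0" --pt "10 -40 0" --pt "15.5 -55 0" --pt "15.5 -55 0" --pt "15.5 -55 0" --pt "15.5 -55 0" --pt "15.5 -55 0" --pt "15.5 -55 0" --spin '[0.8, 0, 0, 0, 0, 0, 0, 0]'

```text
time_s: 13.55
tcp_pos: [0.4587, -0.1484, 0.2731]
tool_rot: [[-0.997, -0.081, -0.003], [-0.081, 0.997, 0.001], [0.003, 0.001, -1.0]]
ft_force: [1.3, -0.4, -1.6]
width: 0.694
grip_force: 64.7
```

Request:
apply_moves --grip '[0, 0, 0, 0, 0, 0, 0, 0]' --pt "15.5 -55 0" --pt "11 -40 0" --pt "5.5 -25 0" --pt "0 0 0" --pt "0 0 0" --pt "0 0 0" --pt "0 0 0" --pt "0 0 0" --spin '[0, 0, 0, 0, 0, 0, 0, 0]'

```text
time_s: 14.55
tcp_pos: [0.4394, -0.2682, 0.2752]
tool_rot: [[-0.997, -0.083, 0.0], [-0.083, 0.997, -0.0], [-0.0, -0.0, -1.0]]
ft_force: [0.5, 0.1, -1.7]
width: 0.691
grip_force: 64.8
```

```bash
python3 - <<'E'
from g import *
go(*bf(-.066,0),.150,94.7)
im=cams.get_image("scene"); cv2.imwrite("pics/s2.png",im["pixels"][180:,200:])
W=pts(im);x,y,z=W[...,0],W[...,1],W[...,2]
for o in nets.outline_of(im,"carton1"):
    k=o["mask"]&np.isfinite(z);X=W[k];print(o["p"],o["uv"],X.min(0).round(3),X.max(0).round(3),np.median(X,0).round(3))
E
```

```text
t 14.55 tcp [ 439.4 -268.2  275.2] yaw 94.8 spin 0.1 d [  1.4  -2.2 125.2] F [ 0.5  0.1 -1.7] w 59.0
0.87 [202.9, 175.9] [0.443 0.205 0.001] [0.469 0.278 0.134] [0.452 0.227 0.115]
0.63 [211.8, 162.6] [0.47  0.168 0.002] [0.509 0.277 0.138] [0.49  0.231 0.113]
```

View pics/s2.png

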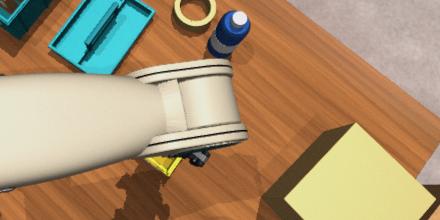

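```bash
python3 - <<'E'
from g import *
im=cams.get_image("wrist"); cv2.imwrite("pics/w2.png",im["pixels"])
W=pts(im);x,y,z=W[...,0],W[...,1],W[...,2]
for q in ["carton1"]:
  for o in nets.outline_of(im,q):
    k=o["mask"]&np.isfinite(z);X=W[k];print(o["p"],o["uv"],X.min(0).round(3),X.max(0).round(3),np.median(X,0).round(3))
E
```

```text
0.61 [547.6, 249.5] [ 0.422 -0.222 -0.002] [0.692 0.154 0.343] [0.524 0.017 0.013]
0.55 [322.8, 261.2] [ 0.424 -0.339 -0.002] [ 0.573 -0.232  0.306] [ 0.429 -0.268  0.301]
```

View pics/w2.png

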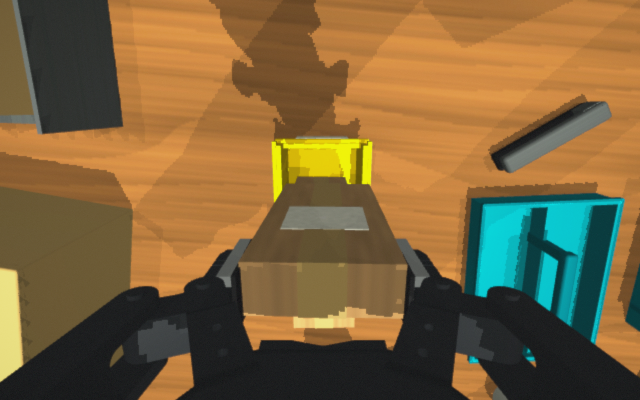

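```bash
cat > w.py <<'E'
from g import *
def held():
    im=cams.get_image("wrist");W=pts(im);t=get_state()["tcp_pos"]
    a=np.radians(4.7)
    v,u=np.mgrid[:400,:640]
    d=W-t; bx=(W[...,0]-.504)*np.cos(a)+(W[...,1]+.2652)*np.sin(a); by=-(W[...,0]-.504)*np.sin(a)+(W[...,1]+.2652)*np.cos(a)
    m=(abs(d[...,0])<.035)&(abs(d[...,1])<.04)&(d[...,2]<.02)&(d[...,2]>-.115)&(u>250)&(u<400)
    z=d[...,2][m];print("face n",m.sum(),"zmin",np.percentile(z,1).round(4), "by range",np.percentile(by[m],[1,99]).round(4))
    for lo,hi in [(-.1,-.08),(-.07,-.05),(-.04,-.02),(-.01,.01)]:
        k=(z>lo)&(z<hi)
        if k.sum()>5: print(lo,"face bin-x",np.median(bx[m][k]).round(4))
    k=(abs(d[...,0])<.035)&(abs(d[...,1])<.025)&(d[...,2]>.022)&(d[...,2]<.05); print("top z rel",np.median(d[...,2][k]).round(4),"bx range",np.percentile(bx[k],[2,98]).round(4))
    b=(t[0]-.504)*np.cos(a)+(t[1]+.2652)*np.sin(a);print("tcp bin-x",b.round(4))
    f=(W[...,2]>.04)&(W[...,2]<.055)&(bx<-.07)&(bx>-.12)&(abs(by)<.06);print("front rim bx",np.percentile(bx[f],[3,50,97]).round(4) if f.sum()>5 else None)
held()
E
python3 w.py
```

```text
face n 8295 zmin -0.0935 by range [-0.0259  0.0333]
-0.1 face bin-x -0.0775
-0.07 face bin-x -0.0774
-0.04 face bin-x -0.0775
-0.01 face bin-x -0.0772
top z rel 0.0285 bx range [-0.0774 -0.0554]
tcp bin-x -0.0648
front rim bx [-0.097  -0.093  -0.0785]
```

Request:
apply_moves --grip '[0, 0, 0, 0, 0, 0, 0, 0]' --pt "1.5 -3 10" --pt "0 0 30" --pt "0 0 35" --pt "0 0 35" --pt "0 0 30" --pt "0 0 20" --pt "0 0 8" --pt "0 0 0" --spin '[0, 0, 0, 0, 0, 0, 0, 0]'

```text
time_s: 15.8
tcp_pos: [0.4376, -0.2718, 0.1066]
tool_rot: [[-0.997, -0.082, -0.001], [-0.082, 0.997, 0.001], [0.001, 0.001, -1.0]]
ft_force: [0.4, 0.7, -1.6]
width: 0.695
grip_force: 64.8
```

```bash
python3 w.py; python3 - <<'E'
from g import *
go(*bf(-.020,0),.1025,94.7)
E
```

```text
face n 14601 zmin -0.1079 by range [-0.0406  0.038 ]
-0.1 face bin-x -0.08
-0.07 face bin-x -0.0909
-0.04 face bin-x -0.0795
-0.01 face bin-x -0.0792
top z rel 0.0276 bx range [-0.0793 -0.0429]
tcp bin-x -0.0662
front rim bx [-0.0969 -0.0918 -0.0775]
t 15.85 tcp [ 438.2 -272.2  107.3] yaw 94.7 spin 0.0 d [-46.2   1.6   4.9] F [-0.4  0.1 -1.3] w 59.3
```

Request:
apply_moves --grip '[0, 0, 0, 0, 0, 0, 0, 0]' --pt "0 0 3" --pt "-5 0 0" --pt "-5 0.3 0" --pt "-5 0.3 0" --pt "-5 0.3 0" --pt "-5 0 0" --pt "-5 0 0" --pt "0 0 0" --spin '[0, 0, 0, 0, 0, 0, 0, 0]'

```text
time_s: 16.85
tcp_pos: [0.4683, -0.2685, 0.1039]
tool_rot: [[-0.997, -0.083, 0.0], [-0.083, 0.997, 0.0], [-0.0, 0.0, -1.0]]
ft_force: [-0.5, -0.5, -1.7]
width: 0.693
grip_force: 64.9
```

```bash
python3 w.py; python3 - <<'E'
from g import *
go(*bf(-.026,0),.1015,94.7)
E
```

```text
face n 12311 zmin -0.1 by range [-0.0405  0.0389]
-0.1 face bin-x -0.057
-0.07 face bin-x -0.0486
-0.04 face bin-x -0.0486
-0.01 face bin-x -0.0483
top z rel 0.028 bx range [-0.0485 -0.0143]
tcp bin-x -0.036
front rim bx [-0.0966 -0.0922 -0.075 ]
t 16.9 tcp [ 468.2 -268.5  104. ] yaw 94.7 spin 0.0 d [-10.    0.3   2.5] F [-0.8 -1.2 -1.8] w 59.3
```

Request:
apply_moves --grip '[0, 0, 0, 0, 0, 0, 85, 85]' --pt "-5 0 0" --pt "-5 0 0" --pt "0 0 0" --pt "0 0 1.2" --pt "0 0 0.9" --pt "0 0 0" --pt "0 0 0" --pt "0 0 0" --spin '[0, 0, 0, 0, 0, 0, 0, 0]'

```text
time_s: 17.9
tcp_pos: [0.478, -0.2679, 0.1021]
tool_rot: [[-0.997, -0.082, 0.001], [-0.082, 0.997, -0.0], [-0.001, -0.0, -1.0]]
ft_force: [0.6, 1.3, -0.9]
width: 0.995
grip_force: 0.0
```

Request:
apply_moves --grip '[85, 85, 85, 85, 85, 85, 85, 85]' --pt "0 0 0" --pt "0 0 -10" --pt "0 0 -30" --pt "0 0 -50" --pt "0 0 -55" --pt "0 50 0" --pt "0 60 0" --pt "0 60 0" --spin '[0, 0, 0, 0, 0, 0, 0, 0]'

```text
time_s: 18.9
tcp_pos: [0.4638, -0.097, 0.2481]
tool_rot: [[-0.997, -0.081, 0.002], [-0.081, 0.997, -0.0], [-0.002, -0.001, -1.0]]
ft_force: [1.7, -0.1, -0.7]
width: 0.997
grip_force: 0.0
```

Request:
apply_moves --grip '[85, 85, 85, 85, 85, 85, 85, 85]' --pt "0 60 0" --pt "0 60 0" --pt "0 60 0" --pt "0 60 0" --pt "0 50 0" --pt "0 20 0" --pt "0 0 0" --pt "0 0 0" --spin '[0, 0, 0, 0, 0, 0, 0, 0]'

```text
time_s: 19.9
tcp_pos: [0.4383, 0.2101, 0.2473]
tool_rot: [[-0.997, -0.082, 0.0], [-0.082, 0.997, -0.0], [-0.0, -0.0, -1.0]]
ft_force: [-0.0, 0.5, -0.5]
width: 0.995
grip_force: 0.0
```

```bash
python3 - <<'E'
from g import *
go(.493+.002,.249,.095,95.5)
im=cams.get_image("top"); cv2.imwrite("pics/t2.png",im["pixels"]);W=pts(im);x,y,z=W[...,0],W[...,1],W[...,2]
for o in nets.outline_of(im,"stock1"):
    k=o["mask"]&(z>.115)&(z<.14)
    if k.sum()>60:
        c=rect(W[k][:,:2]);d=c[0]/1000-[.504,-.2652];a=np.radians(4.7);print(o["uv"],c,"bin x",(d@[np.cos(a),np.sin(a)]).round(4),"y",(d@[-np.sin(a),np.cos(a)]).round(4))
m=(z>.075)&(z<.085)&(y>-.15)&(y<.13)&(x>.4)&(x<.7);print("bar",rect(W[m][:,:2]))
E
```

```text
t 19.9 tcp [438.3 210.1 247.3] yaw 94.7 spin -0.8 d [-60.1  33.3 152.3] F [-0.   0.5 -0.5] w 85.0
[421.5, 211.3] (array([ 571.1, -256.8]), array([22.2, 60.2]), 5.3) bin x 0.0676 y 0.0029
[424.2, 233.5] (array([ 518.8, -264.9]), array([23.2, 61.5]), 3.5) bin x 0.0148 y -0.0009
[425.5, 237.0] (array([ 497.4, -266. ]), array([21.4, 60.9]), 4.2) bin x -0.0066 y -0.0003
[424.5, 226.2] (array([ 541.4, -264. ]), array([21.9, 59.2]), 4.3) bin x 0.0374 y -0.0019
bar (array([568.5,  18.8]), array([125.7,  14. ]), 7.3)
```

View pics/t2.png

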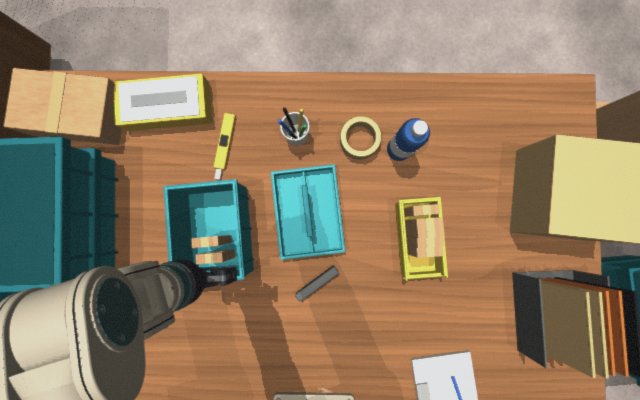

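Request:
apply_moves --grip '[85, 85, 85, 85, 85, 85, 85, 85]' --pt "-20 10 0" --pt "-25 15 0" --pt "-15 8.3 0" --pt "0 0 30" --pt "0 0 50" --pt "0 0 45" --pt "0 0 20" --pt "0 0 0" --spin '[-0.8, 0, 0, 0, 0, 0, 0, 0]'

```text
time_s: 21.0
tcp_pos: [0.493, 0.248, 0.0999]
tool_rot: [[-0.995, -0.095, -0.005], [-0.095, 0.995, -0.002], [0.005, -0.001, -1.0]]
ft_force: [-0.2, 0.5, -0.1]
width: 0.993
grip_force: 0.0
```

```bash
python3 - <<'E'
from g import *
go(.4945,.249,.1015,95.5)
E
```

```text
t 21.0 tcp [493.  248.   99.9] yaw 95.5 spin -0.0 d [-1.6  0.9 -1.6] F [-0.2  0.5 -0.1] w 84.8
```

Good; close, lift, carry.

Request:
apply_moves --grip '[0, 0, 0, 0, 0, 0, 0, 0]' --pt "-1 0.5 0" --pt "0 0 0" --pt "0 0 0" --pt "0 0 0" --pt "0 0 -10" --pt "0 0 -30" --pt "0 0 -45" --pt "0 0 -45" --spin '[0, 0, 0, 0, 0, 0, 0, 0]'

```text
time_s: 22.0
tcp_pos: [0.4948, 0.2496, 0.2329]
tool_rot: [[-0.995, -0.096, -0.002], [-0.096, 0.995, -0.001], [0.002, -0.001, -1.0]]
ft_force: [0.2, 0.4, -0.6]
width: 0.692
grip_force: 64.7
```

Request:
apply_moves --grip '[0, 0, 0, 0, 0, 0, 0, 0]' --pt "0 0 -35" --pt "0 0 -10" --pt "0 0 0" --pt "5 -20 0" --pt "8 -40 0" --pt "10 -55 0" --pt "10 -55 0" --pt "10 -55 0" --spin '[0, 0, 0, 0.8, 0, 0, 0, 0]'

```text
time_s: 23.0
tcp_pos: [0.4696, 0.0198, 0.2749]
tool_rot: [[-0.997, -0.082, -0.004], [-0.082, 0.997, -0.0], [0.004, 0.0, -1.0]]
ft_force: [0.8, -0.2, -0.8]
width: 0.691
grip_force: 64.8
```

```bash
python3 - <<'E'
from g import *
go(*bf(-.068,0),.275,94.7)
E
```

```text
t 23.0 tcp [469.6  19.8 274.9] yaw 94.7 spin -0.0 d [ 5.710e+01 -2.869e+02  1.000e-01] F [ 0.8 -0.2 -0.8] w 59.0
```

Request:
apply_moves --grip '[0, 0, 0, 0, 0, 0, 0, 0]' --pt "10 -55 0" --pt "11 -55 0" --pt "11 -55 0" --pt "11 -50 0" --pt "9 -40 0" --pt "5 -27 0" --pt "0 0 0" --pt "0 0 0" --spin '[0, 0, 0, 0, 0, 0, 0, 0]'

```text
time_s: 24.0
tcp_pos: [0.4369, -0.2628, 0.2756]
tool_rot: [[-0.997, -0.082, -0.002], [-0.082, 0.997, 0.002], [0.002, 0.002, -1.0]]
ft_force: [-0.1, -1.0, 0.1]
width: 0.691
grip_force: 65.0
```

```bash
python3 w.py;python3 - <<'E'
from g import *
go(*bf(-.068,0),.104,94.7)
E
```

```text
face n 8127 zmin -0.0958 by range [-0.0205  0.0381]
-0.1 face bin-x -0.0818
-0.07 face bin-x -0.0816
-0.04 face bin-x -0.0816
-0.01 face bin-x -0.0812
top z rel 0.026 bx range [-0.0813 -0.0593]
tcp bin-x -0.0663
front rim bx [-0.097  -0.0931 -0.0798]
t 24.05 tcp [ 437.3 -262.6  276. ] yaw 94.7 spin 0.0 d [  1.5  -8.4 171.9] F [-0.2  0.4 -1. ] w 58.8
```

Request:
apply_moves --grip '[0, 0, 0, 0, 0, 0, 0, 0]' --pt "-6 -8.5 0" --pt "0 0 20" --pt "0 0 35" --pt "0 0 40" --pt "0 0 35" --pt "0 0 25" --pt "0 0 12" --pt "0 0 0" --spin '[0, 0, 0, 0, 0, 0, 0, 0]'

```text
time_s: 25.05
tcp_pos: [0.4449, -0.2712, 0.1095]
tool_rot: [[-0.997, -0.083, -0.001], [-0.083, 0.997, 0.001], [0.001, 0.001, -1.0]]
ft_force: [0.4, -0.5, -0.1]
width: 0.695
grip_force: 65.0
```

```bash
python3 w.py;python3 - <<'E'
from g import *
go(*bf(-.040,0),.106,94.7)
E
```

```text
face n 15219 zmin -0.1063 by range [-0.0406  0.0354]
-0.1 face bin-x -0.0743
-0.07 face bin-x -0.0886
-0.04 face bin-x -0.0743
-0.01 face bin-x -0.0739
top z rel 0.0255 bx range [-0.0741 -0.0521]
tcp bin-x -0.0588
front rim bx [-0.0969 -0.0917 -0.074 ]
t 25.1 tcp [ 445.5 -271.8  110.5] yaw 94.8 spin 0.1 d [-18.8   1.8   4.5] F [-0.  -0.3 -0.5] w 59.3
```

Request:
apply_moves --grip '[0, 0, 0, 0, 0, 0, 0, 0]' --pt "0 0 3.5" --pt "-5 0 0" --pt "-5 0.5 0" --pt "-4 0.5 0" --pt "-4 0.5 0" --pt "-4 0 0" --pt "-3 0 0" --pt "0 0 0" --spin '[0, 0, 0, 0, 0, 0, 0, 0]'

```text
time_s: 26.1
tcp_pos: [0.4697, -0.2679, 0.1063]
tool_rot: [[-0.997, -0.082, -0.0], [-0.082, 0.997, 0.0], [0.0, 0.0, -1.0]]
ft_force: [-3.2, 0.0, 0.3]
width: 0.695
grip_force: 65.4
```

```bash
python3 w.py;python3 - <<'E'
from g import *
go(*bf(-.034,0),.104,94.7)
E
```

```text
face n 11579 zmin -0.1023 by range [-0.0369  0.0395]
-0.1 face bin-x -0.05
-0.07 face bin-x -0.0496
-0.04 face bin-x -0.0496
-0.01 face bin-x -0.0491
top z rel 0.026 bx range [-0.0491 -0.0114]
tcp bin-x -0.0345
front rim bx [-0.0968 -0.0924 -0.0749]
t 26.15 tcp [ 469.6 -267.9  106.2] yaw 94.7 spin 0.0 d [-0.5 -0.1  2.2] F [-3.4 -0.6 -0. ] w 59.1
```

Request:
apply_moves --grip '[0, 0, 0, 0, 0, 0, 85, 85]' --pt "-1.5 0 0" --pt "-1.5 0 0" --pt "0 0 0" --pt "0 0 1.2" --pt "0 0 0.8" --pt "0 0 0" --pt "0 0 0" --pt "0 0 0" --spin '[0, 0, 0, 0, 0, 0, 0, 0]'

```text
time_s: 27.15
tcp_pos: [0.474, -0.2682, 0.105]
tool_rot: [[-0.997, -0.083, 0.003], [-0.083, 0.997, -0.001], [-0.003, -0.001, -1.0]]
ft_force: [-0.1, -0.1, -0.1]
width: 0.996
grip_force: 0.0
```

Request:
apply_moves --grip '[85, 85, 85, 85, 85, 85, 85, 85]' --pt "0 0 0" --pt "0 0 -10" --pt "0 0 -30" --pt "0 0 -50" --pt "0 0 -55" --pt "0 50 0" --pt "0 60 0" --pt "0 60 0" --spin '[0, 0, 0, 0, 0, 0, 0, 0]'

```text
time_s: 28.15
tcp_pos: [0.4588, -0.0971, 0.2507]
tool_rot: [[-0.997, -0.081, 0.002], [-0.081, 0.997, -0.0], [-0.002, -0.0, -1.0]]
ft_force: [0.6, 0.2, 1.0]
width: 0.992
grip_force: 0.0
```

Request:
apply_moves --grip '[85, 85, 85, 85, 85, 85, 85, 85]' --pt "0 60 0" --pt "0 60 0" --pt "0 60 0" --pt "0 60 0" --pt "0 50 0" --pt "0 20 0" --pt "0 0 0" --pt "0 0 0" --spin '[0, 0, 0, 0, 0, 0, 0, 0]'

```text
time_s: 29.15
tcp_pos: [0.4332, 0.2101, 0.2498]
tool_rot: [[-0.997, -0.082, 0.0], [-0.082, 0.997, -0.0], [-0.0, -0.0, -1.0]]
ft_force: [0.3, -0.7, 0.5]
width: 0.996
grip_force: 0.0
```

```bash
cat > l.py <<'E'
from g import *
import sys
im=cams.get_image("top"); cv2.imwrite("pics/%s.png"%sys.argv[1],im["pixels"]);W=pts(im);x,y,z=W[...,0],W[...,1],W[...,2]
for o in nets.outline_of(im,"stock1"):
    k=o["mask"]&(z>.115)&(z<.14)
    if k.sum()>60:
        c=rect(W[k][:,:2]);d=c[0]/1000-[.504,-.2652];a=np.radians(4.7);print(o["uv"],c,"bin x",(d@[np.cos(a),np.sin(a)]).round(4),"y",(d@[-np.sin(a),np.cos(a)]).round(4))
m=(z>.115)&(z<.14)&(y<-.2)&(y>-.33)&(x>.39)&(x<.62);print("all tops",rect(W[m][:,:2]),np.percentile(z[m],[2,98]))
m=(z>.075)&(z<.085)&(y>-.15)&(y<.13)&(x>.4)&(x<.72);print("bar",rect(W[m][:,:2]))
m=(z>.118)&(z<.135)&(y>.2)&(y<.29)&(x>.42)&(x<.6);print("tote carton",rect(W[m][:,:2]) if m.sum()>20 else None)
E
python3 l.py t3;python3 - <<'E'
from g import *
go(.4575,.239,.1,95.5)
E
```

```text
[423.1, 208.6] (array([ 575.6, -256.2]), array([21.8, 61. ]), 5.3) bin x 0.0721 y 0.0031
[426.1, 229.9] (array([ 531. , -263.9]), array([22.8, 59.4]), 0.7) bin x 0.027 y -0.0009
[422.3, 219.3] (array([ 554.1, -261.5]), array([21.5, 59. ]), 5.6) bin x 0.0502 y -0.0004
[425.6, 236.2] (array([ 509.6, -263.5]), array([21.9, 59.7]), 4.7) bin x 0.0057 y 0.0012
all tops (array([ 520.4, -263.2]), array([132.8,  66.4]), 4.4) [0.12032096 0.13269616]
bar (array([568.3,  18.7]), array([125.3,  13.9]), 7.2)
tote carton (array([456., 239.]), array([22.4, 60.3]), 4.9)
t 29.25 tcp [433.3 209.6 249.7] yaw 94.6 spin -0.9 d [-26.9  27.  149.7] F [-0.  -0.1  0.3] w 85.0
```

Request:
apply_moves --grip '[85, 85, 85, 85, 85, 85, 85, 85]' --pt "-15 12 0" --pt "-12.5 15 0" --pt "0 0 10" --pt "0 0 30" --pt "0 0 50" --pt "0 0 40" --pt "0 0 18" --pt "0 0 0" --spin '[-0.9, 0, 0, 0, 0, 0, 0, 0]'

```text
time_s: 30.25
tcp_pos: [0.4558, 0.2391, 0.099]
tool_rot: [[-0.995, -0.098, -0.005], [-0.098, 0.995, -0.002], [0.005, -0.002, -1.0]]
ft_force: [0.1, -0.6, 0.4]
width: 0.996
grip_force: 0.0
```

```bash
python3 - <<'E'
from g import *
go(.4575,.239,.1015,95.5)
E
```

```text
t 30.25 tcp [455.8 239.1  99. ] yaw 95.6 spin 0.1 d [-1.6 -0.3 -2.5] F [ 0.1 -0.6  0.4] w 85.0
```

Request:
apply_moves --grip '[0, 0, 0, 0, 0, 0, 0, 0]' --pt "-1 0 -1" --pt "0 0 0" --pt "0 0 0" --pt "0 0 0" --pt "0 0 -10" --pt "0 0 -30" --pt "0 0 -45" --pt "0 0 -45" --spin '[0, 0, 0, 0, 0, 0, 0, 0]'

```text
time_s: 31.25
tcp_pos: [0.458, 0.2395, 0.2333]
tool_rot: [[-0.995, -0.098, -0.002], [-0.098, 0.995, -0.001], [0.002, -0.001, -1.0]]
ft_force: [0.6, 0.3, -0.8]
width: 0.691
grip_force: 64.7
```

Request:
apply_moves --grip '[0, 0, 0, 0, 0, 0, 0, 0]' --pt "0 0 -35" --pt "0 0 -10" --pt "0 0 0" --pt "0 -20 0" --pt "0 -40 0" --pt "-3 -55 0" --pt "-4 -55 0" --pt "-4 -55 0" --spin '[0, 0, 0, 0.8, 0, 0, 0, 0]'

```text
time_s: 32.25
tcp_pos: [0.4877, 0.0153, 0.2747]
tool_rot: [[-0.996, -0.084, -0.005], [-0.084, 0.996, 0.001], [0.004, 0.001, -1.0]]
ft_force: [0.7, -0.1, -1.4]
width: 0.689
grip_force: 64.9
```

```bash
python3 - <<'E'
from g import *
go(*bf(-.066,0),.275,94.7)
E
```

```text
t 32.25 tcp [487.7  15.3 274.7] yaw 94.8 spin 0.1 d [ 7.270e+01 -2.809e+02 -2.000e-01] F [ 0.7 -0.1 -1.4] w 58.9
```

Request:
apply_moves --grip '[0, 0, 0, 0, 0, 0, 0, 0]' --pt "10 -55 0" --pt "14 -55 0" --pt "15 -55 0" --pt "15 -50 0" --pt "12 -40 0" --pt "6 -22 0" --pt "0 0 0" --pt "0 0 0" --spin '[0, 0, 0, 0, 0, 0, 0, 0]'

```text
time_s: 33.25
tcp_pos: [0.44, -0.2642, 0.2758]
tool_rot: [[-0.996, -0.084, -0.002], [-0.084, 0.996, 0.003], [0.002, 0.003, -1.0]]
ft_force: [0.1, 1.0, -1.4]
width: 0.692
grip_force: 65.0
```

```bash
python3 w.py;python3 - <<'E'
from g import *
go(*bf(-.068,0),.104,94.7)
E
```

```text
face n 8122 zmin -0.0963 by range [-0.0222  0.0363]
-0.1 face bin-x -0.0789
-0.07 face bin-x -0.0788
-0.04 face bin-x -0.0788
-0.01 face bin-x -0.0784
top z rel 0.0256 bx range [-0.0785 -0.0566]
tcp bin-x -0.0634
front rim bx [-0.097  -0.0926 -0.0806]
t 33.3 tcp [ 440.3 -264.   276.2] yaw 94.9 spin 0.2 d [  4.3  -6.7 172.2] F [-0.2  1.  -0.5] w 59.1
```

Request:
apply_moves --grip '[0, 0, 0, 0, 0, 0, 0, 0]' --pt "2.5 -6.5 0" --pt "0 0 20" --pt "0 0 30" --pt "0 0 25" --pt "0 0 10" --pt "0 0 0" --pt "0 0 0" --pt "0 0 0" --spin '[0.2, 0, 0, 0, 0, 0, 0, 0]'

```text
time_s: 34.3
tcp_pos: [0.4396, -0.2726, 0.1937]
tool_rot: [[-0.997, -0.081, 0.002], [-0.081, 0.997, -0.001], [-0.002, -0.002, -1.0]]
ft_force: [-0.2, -0.4, -1.1]
width: 0.695
grip_force: 65.0
```

```bash
python3 w.py;python3 - <<'E'
from g import *
go(*bf(-.065,0),.104,94.7)
im=cams.get_image("wrist"); cv2.imwrite("pics/w3.png",im["pixels"])
E
```

```text
face n 8031 zmin -0.0956 by range [-0.0307  0.0279]
-0.1 face bin-x -0.0797
-0.07 face bin-x -0.0797
-0.04 face bin-x -0.0798
-0.01 face bin-x -0.0796
top z rel 0.0262 bx range [-0.0798 -0.0578]
tcp bin-x -0.0649
front rim bx [-0.097  -0.093  -0.0769]
t 34.35 tcp [ 439.5 -272.5  193.5] yaw 94.6 spin -0.1 d [ 0.2  2.1 89.5] F [-0.1  0.7 -1.3] w 59.2
```

View pics/w3.png

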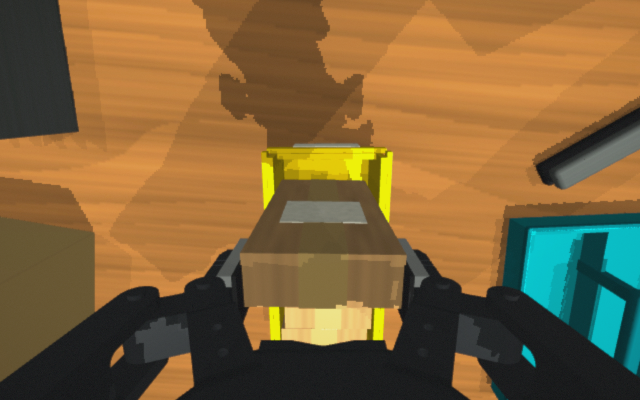

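Request:
apply_moves --grip '[0, 0, 0, 0, 0, 0, 0, 0]' --pt "1 0 10" --pt "0 0 20" --pt "0 0 25" --pt "0 0 15" --pt "0 0 10" --pt "0 0 6" --pt "0 0 0" --pt "0 0 0" --spin '[0, 0, 0, 0, 0, 0, 0, 0]'

```text
time_s: 35.4
tcp_pos: [0.4384, -0.2725, 0.1071]
tool_rot: [[-0.997, -0.081, 0.001], [-0.081, 0.997, -0.001], [-0.001, -0.001, -1.0]]
ft_force: [0.1, 1.0, -0.7]
width: 0.69
grip_force: 65.0
```

```bash
python3 w.py;python3 - <<'E'
from g import *
go(*bf(-.065,0),.104,94.7)
E
```

```text
face n 14740 zmin -0.1077 by range [-0.0406  0.0375]
-0.1 face bin-x -0.0929
-0.07 face bin-x -0.0913
-0.04 face bin-x -0.081
-0.01 face bin-x -0.0808
top z rel 0.0258 bx range [-0.081  -0.0418]
tcp bin-x -0.066
front rim bx [-0.0969 -0.092  -0.0768]
t 35.45 tcp [ 438.4 -272.5  107.2] yaw 94.6 spin -0.1 d [-1.   1.9  3.2] F [-0.6 -0.5 -1.2] w 59.4
```

Request:
apply_moves --grip '[0, 0, 0, 0, 85, 85, 85, 85]' --pt "0 0 1.5" --pt "0 0 1.2" --pt "0 0 0" --pt "0 0 0" --pt "0 0 0" --pt "0 0 0" --pt "0 0 0" --pt "0 0 0" --spin '[0, 0, 0, 0, 0, 0, 0, 0]'

```text
time_s: 36.45
tcp_pos: [0.4378, -0.2721, 0.1037]
tool_rot: [[-0.997, -0.081, -0.0], [-0.081, 0.997, 0.0], [0.0, 0.0, -1.0]]
ft_force: [0.2, -0.1, 0.2]
width: 0.998
grip_force: 0.0
```

Request:
apply_moves --grip '[85, 85, 85, 85, 85, 85, 85, 85]' --pt "0 0 -10" --pt "0 0 -30" --pt "0 0 -45" --pt "0 0 -45" --pt "0 0 -10" --pt "0 60 0" --pt "0 60 0" --pt "0 60 0" --spin '[0, 0, 0, 0, 0, 0, 0, 0]'

```text
time_s: 37.45
tcp_pos: [0.4226, -0.0911, 0.2434]
tool_rot: [[-0.997, -0.079, -0.0], [-0.079, 0.997, 0.0], [0.0, 0.0, -1.0]]
ft_force: [1.2, -0.3, -0.1]
width: 0.994
grip_force: 0.0
```

Request:
apply_moves --grip '[85, 85, 85, 85, 85, 85, 85, 85]' --pt "0 60 0" --pt "0 50 0" --pt "0 40 0" --pt "0 20 0" --pt "0 0 0" --pt "0 0 0" --pt "0 0 0" --pt "0 0 0" --spin '[0, 0, 0, 0, 0, 0, 0, 0]'

```text
time_s: 38.45
tcp_pos: [0.4097, 0.0761, 0.2437]
tool_rot: [[-0.997, -0.079, -0.0], [-0.079, 0.997, -0.0], [0.0, -0.0, -1.0]]
ft_force: [1.5, 0.6, 0.9]
width: 0.995
grip_force: 0.0
```

```bash
python3 l.py t4;python3 - <<'E'
from g import *
go(.569,.0185,.15,97.2)
E
```

```text
[424.0, 234.9] (array([ 511.3, -263. ]), array([23.2, 60.8]), 2.7) bin x 0.0075 y 0.0016
[423.6, 206.3] (array([ 577. , -256.5]), array([22.4, 60.9]), 4.6) bin x 0.0735 y 0.0027
[423.8, 226.9] (array([ 533.4, -263.5]), array([22.9, 59.4]), 1.0) bin x 0.0294 y -0.0007
[423.1, 218.5] (array([ 554.9, -262. ]), array([23.2, 59.5]), 6.6) bin x 0.051 y -0.001
[292.9, 125.2] (array([772.2,  52.2]), array([53.9, 58.5]), 12.6) bin x 0.2933 y 0.2944
all tops (array([ 505. , -264.6]), array([167.3,  66.8]), 4.4) [0.11981359 0.13237492]
bar (array([568.6,  18.7]), array([125.8,  14. ]), 7.2)
tote carton None
t 38.55 tcp [409.7  76.3 243.7] yaw 94.6 spin -2.6 d [-150.8  -77.3   93.7] F [-0.2  0.   0.6] w 84.8
```

View pics/t4.png

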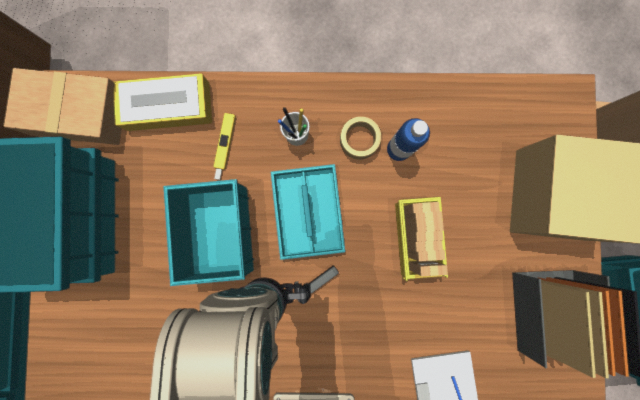

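Request:
apply_moves --grip '[85, 85, 85, 85, 85, 85, 85, 85]' --pt "-25 -12 0" --pt "-50 -25 0" --pt "-50 -27 0" --pt "-26 -13 20" --pt "0 0 40" --pt "0 0 34" --pt "0 0 0" --pt "0 0 0" --spin '[-2.6, 0, 0, 0, 0, 0, 0, 0]'

```text
time_s: 39.55
tcp_pos: [0.5695, 0.018, 0.151]
tool_rot: [[-0.992, -0.126, 0.002], [-0.126, 0.992, -0.0], [-0.002, -0.0, -1.0]]
ft_force: [0.3, 0.5, 0.1]
width: 0.997
grip_force: 0.0
```

```bash
python3 - <<'E'
from g import *
go(.569,.0195,.064,97.2)
for n in ["top","scene"]:
    im=cams.get_image(n);W=pts(im);x,y,z=W[...,0],W[...,1],W[...,2]
    m=(z>.134)&(z<.146)&(y>.13)&(y<.37)&(x>.38)&(x<.66);print("tote rim",m.sum(),rect(W[m][:,:2]))
E
```

```text
t 39.55 tcp [569.5  18.  151. ] yaw 97.2 spin 0.0 d [ 0.4  1.6 87. ] F [0.3 0.5 0.1] w 85.2
tote rim 1282 (array([515.4, 250.8]), array([228.4, 169.1]), 5.9)
tote rim 113 (array([522.7, 239.7]), array([279.8,  44. ]), 41.1)
```

Request:
apply_moves --grip '[85, 85, 85, 85, 0, 0, 0, 0]' --pt "0.4 1 25" --pt "0 0 35" --pt "0 0 26" --pt "0 0 0" --pt "0 0 0" --pt "0 0 0" --pt "0 0 0" --pt "0 0 0" --spin '[0, 0, 0, 0, 0, 0, 0, 0]'

```text
time_s: 40.65
tcp_pos: [0.5686, 0.0193, 0.0646]
tool_rot: [[-0.992, -0.126, 0.001], [-0.126, 0.992, 0.001], [-0.001, 0.0, -1.0]]
ft_force: [-5.9, -1.1, 2.2]
width: 0.153
grip_force: 60.4
```

Request:
apply_moves --grip '[0, 0, 0, 0, 0, 0, 0, 0]' --pt "0 0 0" --pt "0 0 -10" --pt "0 0 -25" --pt "0 0 -40" --pt "0 0 -45" --pt "0 0 -40" --pt "0 0 -20" --pt "0 0 0" --spin '[0, 0, 0, 0, 0, 0, 0, 0]'

```text
time_s: 41.65
tcp_pos: [0.5689, 0.019, 0.2453]
tool_rot: [[-0.992, -0.126, 0.003], [-0.126, 0.992, -0.0], [-0.003, -0.001, -1.0]]
ft_force: [0.2, 0.1, -4.5]
width: 0.149
grip_force: 58.9
```

```bash
python3 - <<'E'
from g import *
go(.516,.251,.245,96)
E
```

```text
t 41.65 tcp [568.9  19.  245.3] yaw 97.2 spin 1.2 d [ 28.4 236.3   0. ] F [ 0.2  0.1 -4.5] w 12.7
```

Request:
apply_moves --grip '[0, 0, 0, 0, 0, 0, 0, 0]' --pt "2 20 0" --pt "4.5 38 0" --pt "5 40 0" --pt "5 40 0" --pt "5 40 0" --pt "4.5 38 0" --pt "2.4 20.3 0" --pt "0 0 0" --spin '[1.2, 0, 0, 0, 0, 0, 0, 0]'

```text
time_s: 42.65
tcp_pos: [0.5135, 0.2516, 0.2421]
tool_rot: [[-0.994, -0.107, -0.003], [-0.107, 0.994, -0.002], [0.003, -0.001, -1.0]]
ft_force: [-0.1, -0.3, -3.9]
width: 0.146
grip_force: 59.0
```

Request:
apply_moves --grip '[0, 0, 0, 0, 0, 0, 0, 0]' --pt "0 0 0" --pt "0 0 0" --pt "0 0 8" --pt "0 0 12" --pt "0 0 9" --pt "0 0 5" --pt "0 0 0" --pt "0 0 0" --spin '[0, 0, 0, 0, 0, 0, 0, 0]'

```text
time_s: 43.65
tcp_pos: [0.515, 0.2512, 0.2101]
tool_rot: [[-0.994, -0.105, 0.001], [-0.105, 0.994, 0.0], [-0.001, 0.0, -1.0]]
ft_force: [0.3, 0.5, -4.7]
width: 0.148
grip_force: 58.9
```

```bash
python3 - <<'E'
from g import *
go(.516,.251,.2045,96)
E
```

```text
t 43.65 tcp [515.  251.2 210.1] yaw 96.0 spin 0.0 d [-1.  -0.3  5.6] F [ 0.3  0.5 -4.7] w 12.6
```

Request:
apply_moves --grip '[0, 0, 0, 0, 85, 85, 85, 85]' --pt "0 0 2.5" --pt "0 0 2" --pt "0 0 1" --pt "0 0 0" --pt "0 0 0" --pt "0 0 0" --pt "0 0 0" --pt "0 0 0" --spin '[0, 0, 0, 0, 0, 0, 0, 0]'

```text
time_s: 44.65
tcp_pos: [0.5149, 0.2511, 0.2044]
tool_rot: [[-0.994, -0.105, 0.0], [-0.105, 0.994, 0.0], [-0.0, 0.0, -1.0]]
ft_force: [0.2, 0.9, 0.2]
width: 0.979
grip_force: 0.0
```

Request:
apply_moves --grip '[85, 85, 85, 85, 85, 85, 85, 85]' --pt "0 0 -15" --pt "0 0 -30" --pt "0 0 -35" --pt "0 0 -20" --pt "40 -40 0" --pt "40 -40 0" --pt "30 -30 0" --pt "0 0 0" --spin '[0, 0, 0, 0, 0, 0, 0, 0]'

```text
time_s: 45.65
tcp_pos: [0.4153, 0.1287, 0.3056]
tool_rot: [[-0.995, -0.103, 0.001], [-0.103, 0.995, -0.0], [-0.001, -0.0, -1.0]]
ft_force: [-0.6, 0.4, 0.3]
width: 0.996
grip_force: 0.0
```

```bash
python3 l.py t5;python3 b.py
```

```text
[425.1, 217.1] (array([ 555. , -260.5]), array([25.2, 64.8]), 0.8) bin x 0.0512 y 0.0005
[426.6, 233.6] (array([ 511.1, -263.7]), array([22.1, 60.7]), 4.0) bin x 0.0072 y 0.0009
[424.4, 228.4] (array([ 533.4, -264.4]), array([21.2, 59.8]), 4.4) bin x 0.0294 y -0.0016
[421.3, 205.6] (array([ 577.1, -256.5]), array([22.4, 60.7]), 5.3) bin x 0.0736 y 0.0027
all tops (array([ 505.1, -264.2]), array([167.1,  66.7]), 4.4) [0.11884651 0.13259084]
bar (array([0., 0.]), array([0., 0.]), 0.0)
tote carton None
bar 491 (array([514.3, 249.5]), array([124.7,  15. ]), 5.8) [0.5142 0.2483 0.2182]
trayrim 1431 (array([514.8, 250.1]), array([225.8, 167.3]), 6.0) [0.5213 0.258  0.1763]
tote 5044 (array([515.7, 246.9]), array([227.8, 161.2]), 6.0) [0.5146 0.238  0.1426]
binrim 676 (array([ 504.1, -265.3]), array([196. , 103.5]), 4.7) [ 0.5184 -0.2266  0.0735]
stocktops 1891 (array([ 505. , -264.4]), array([167. ,  66.8]), 4.4) [ 0.5103 -0.2632  0.1294]
stapler 439 (array([384.6,  -7.1]), array([ 24.1, 124.7]), 36.2) [ 0.3846 -0.0051  0.0316]
```

View pics/t5.png

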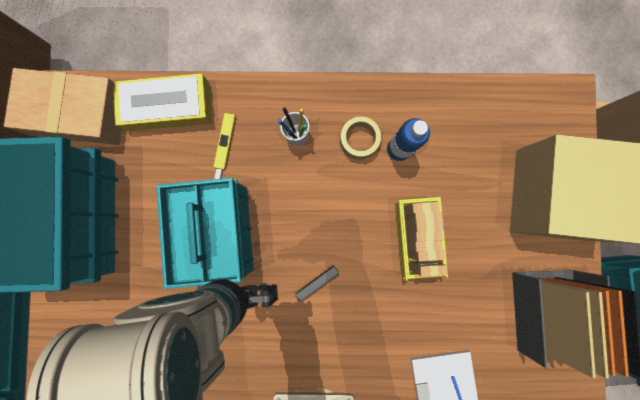

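The picture shows the tray square on the tote at about (200, 232), all seven cartons upright in the bin at (425, 235), and the other things where they were.

```bash
python3 -c "
from workcell import arm
print(arm.close_job())"
```

```text
the job is handed in; nothing more can be done
None
```

The job is handed in: all three cartons from the tote stand upright in the yellow bin with the four already there, and the tray is back on the tote's rim, about 1 mm off centre and in line; nothing else on the desk was touched (the hand-in call gave no verdict).

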